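# Prop up the recipe stand and turn over its last card

### The job

The recipe stand beside the stove is leaning too far back to read: raise its backrest until it stands at about 60 degrees to the counter and stays there by itself when let go. Also turn the last card on its rings over to the left, on top of the others, so that its back is showing. Leave the cookware and other things on the stove and counter where they are.

Things in the scene. Friction and masses are not known exactly. Their poses are not given: they have to be found in the camera images.
- stand: The recipe stand's bamboo base, a plate 180 x 200 mm and 16 mm high, fixed to the counter right of the stove. Origin: centre of its underside. Its x axis points from the stand's front (where the cook stands and reads) to its rear, y to the reader's left, z up.
- hinge_mid (a point): Middle of the backrest's hinge axis, near the base's front edge, 28 mm above the counter and 75 mm in front of the base's centre; it does not move. Axes as the stand's; the hinge axis is its y axis.
- backrest (a joint): Angle (rad) between the backrest and the counter: 0 is folded flat on the base with the top edge to the rear, 1.57 is upright; 1.047 (60 degrees) is wanted. The backrest is a bamboo board 200 mm wide and 8 mm thick that reaches 180 mm up from the hinge axis; its top edge is bare. Its two hinges are stiff (friction about 0.8 N m, some 7 to 14 N at the top edge to move it) and it stays where it is left; it starts leaning back at 0.6 to 0.82.
- board_top (a point): Middle of the backrest's top edge (mid-thickness). Its x axis points up the board, y to the reader's left, z out of the board's face towards the reader. The space behind the top edge is free.
- leaf (a joint): Angle (rad) of the last card about the rings: 0 lies on the right half of the board with its picture side showing, 1.57 stands straight out from the board, 3.14 lies on the left half on top of the turned cards with its back (lines of text, no picture) showing. It turns easily, and falls gently to whichever side it leans. The ring axis runs up the middle of the board, parallel to its face and 12 mm in front of the board's mid-thickness.
- leaf_corner (a point): Upper outer corner of that last card. The card is a stiff plate 160 mm tall, 3 mm thick, reaching from 8 to 153 mm from the ring axis; its upper edge is 172 mm up the board from the hinge axis (8 mm short of the board's top edge), its lower edge 12 mm. In its start place it overhangs the board's right edge by 53 mm, with free space behind the overhang. Its plane lies 5.5 mm off the ring axis, on the side of its text face (towards the board at the start).
- comal: Black clay griddle, 252 mm across plus two lugs, 24 mm high, loose on the pan support of a front burner. Origin: centre of its underside. Bystander.
- kettle: Stainless kettle, 172 mm across, 200 mm high over the handle, loose on a back burner. Origin: centre of its underside. Bystander.
- bowl: Blue ceramic bowl, 150 mm across, 62 mm high, loose on the counter in front of the stand. Origin: centre of its underside. Bystander.
- timer: White plastic kitchen timer with a dial, 76 mm across, 55 mm high, loose on the counter to the right of the stand. Origin: centre of its underside. Bystander.
- jar: Glass jar with steel cap, 74 mm across, 105 mm high, loose on the counter to the right of the stand or behind it on the left (it trades places with the mill). Origin: centre of its underside. Bystander.
- mill: Dark wooden pepper mill, 54 mm across, 152 mm high, loose on the counter to the right of the stand or behind it on the left (it trades places with the jar). Origin: centre of its underside. Bystander.

How it is judged (in metres and radians):
At the end, for the whole second after the job is handed in: With nothing touching it the backrest stands at 55 to 65 degrees to the counter (0.96 to 1.134 rad) and stays there, and the last card lies turned over to the left on the other cards (at least 2.9 rad of 3.14) (value of joint backrest between 0.96 and 1.134 rad and value of joint leaf above 2.9 rad).
It fails at once if a thing on the stove or counter (comal, kettle, bowl, timer, jar or mill) is shoved more than 30 mm or knocked over (distance of any of comal, kettle, bowl, timer, jar, mill from where it was at the start of the episode above 0.03 m or angle between any of kettle, jar, mill's own z axis and vertical above 0.5 rad).
It also fails if it takes over 58 s, if anything falls off the work surface, if the arm or the gripper's body presses on something with over 40 N, if the wrist force passes 120 N, or if a joint passes its speed limit or range.

### The arm

A 7-joint arm with a two-finger parallel gripper is mounted at the origin on the work surface. World frame = base frame: x ahead of the robot, y to its left, z up, the work surface at z = 0. Lengths are in mm, angles in rad, forces in N, time in s.
With the tool pointing down it reaches from about 400 to 875 mm from the base axis. Payload 4.4 kg.
Tool frame: the origin (TCP) lies at the very end of the fingers, on their centre line; the grasp point (between the pads) lies 19 mm behind it; z points along the fingers, y is the direction in which the jaws open and shut (so a half turn about z gives the same grasp; the last joint's range is limited). The gripper opens to 85 mm and grips with 20 to 120 N. Pads are 22 mm wide; open, the fingers measure 114 mm over their backs; the gripper's body (76 mm by 85 mm) begins 54 mm behind the grasp point. The pads swing forward as they close: fully open they stand 13 mm farther back than shut.
Start: joints at [-0.066, 0.628, 0.038, 1.517, -0.027, 0.996, -0.02], TCP at [650.014, 0.027, 231.313] pointing down, gripper open.
Joint ranges: [-3.06, 3.06], [-0.37, 2.12], [-1.25, 1.32], [0.18, 2.47], [-1.1, 4.24], [0.23, 1.98], [-2.94, 2.94]. Speed limits (rad/s): [2.57, 2.57, 3.14, 3.14, 3.14, 3.14, 3.14].

### API

Orientations are given as [roll, pitch, yaw] about the fixed x, y, z axes, in that order (R = Rz(yaw) Ry(pitch) Rx(roll)).
In Python, from cell import ctrl gives the robot as it stands.
- The arm moves only by the shell command python3 -m crank 'ROWS' [OPENING]. ROWS is JSON, a list that holds one entry, the list of rows, each a list of 6 numbers: the shift along the tool's x, y, z in units of 30 mm (1.0 is 30 mm), then the turn, a rotation vector about the tool's x, y, z in units of 6 degrees (1.0 is 6 degrees). In form: [[[tx, ty, tz, rx, ry, rz], ...]]. A call has 1 to 12 rows; each row shifts and turns the pose as measured when the row begins, along the tool's axes as they then stand; what a row does not reach is not made up. A row lasts 1/12 s, in which the tool goes at most 41.7 mm and 7.16 degrees, less where a joint would pass 70% of its speed; a pose out of reach is approached as far as the arm can. A call is refused whole if a number of a shift passes 1 or a number of a turn 1, either way. A call with a gripper value outside its range is refused whole. OPENING is the gripper command: -1 is fully open, 1 is shut, values between are in proportion, set as the call begins (- or left out, the last holds). The fingers move at their own pace and stop on an object; the grip force is fixed at half the most. Time passes only in rows, so rows that do not move let the fingers close. It gives the time, the measured TCP pose, the force and the opening at its end, in the units of the state.
- ctrl.read_state(): the state, without advancing time (a new reading comes with each control period).
- ctrl.get_image(name): name is "scene" or "side" or "wrist"; returns a dict with "color" (480x640x3 uint8, red, green, blue), "depth" (480x640 float32, mm along the optical axis (not along the pixel's ray), 0 where there is no reading), "camera_matrix" (3x3 intrinsics, pixels), "k1" (the pictures are not rectified: a ray, as slopes to the right and down, at radius r is drawn at 1 + k1 r^2 times it, then the intrinsics apply), "R" (3x3) and "t" (3): a world point X has camera coordinates R X + t. Camera axes: x right, y down, z forward; pixel columns grow to the right and rows downward; lengths in mm; the calibration is good to about 2 mm. A picture is of the moment at which its call begins.
- ctrl.finish_job(): hands the job in, once; it reports no verdict.
Trained networks look in a picture, given as the dict that the camera call returned (one of the last four; its "shot" number tells which), for a name from the list of things; names that differ only in an ending like _2 or _b are one class to them, and where a whole thing is asked for, a point or a joint stands for the part that bears it (a point fixed in the world has none). Each returns a list of dicts, best first, with "conf" (0 to 1); they miss things now and then, are a little off and sometimes report something else, mostly with a low value. They report only what shows in the picture. A call takes as long as a camera call.
- ctrl.search_frame(query, picture): "extent" ([centre column, centre row, width, height] in pixels, round what is visible of it).
The state is a dict: "clock": time; "qpos": joint angles; "qd": joint speeds; "tau": joint torques, N m; "eef_pos": TCP position; "tool_rot": TCP orientation; "force": force on the tool from outside, world axes, zero at the start; "torque": the same for the moment, N m; "width": finger opening in mm.
Only numpy, scipy, OpenCV 4.12 (cv2) and the standard library are available. Lean on these libraries where they do the work, as an engineer would, in place of code of your own. Each camera call takes 0.05 s, during which the arm holds its last target. There are 200 camera calls.

## Working session

There is one attempt and no reset: what is moved stays moved. The work goes in short steps, Python scripts to look and compute and a shell command to move; the robot and the scene stay as the last step left them, time stands still between calls to the robot, and variables do not carry over. Pictures are saved under pics/ and viewed, about 8 in all and at most 12, crops included, and the job is handed in when it is done.

```bash
mkdir -p pics; ls; cat > h.py <<'E'
import numpy as np,cv2
from cell import ctrl
def px2w(im,u,v,d=None):
    K=im["camera_matrix"];k1=im["k1"]
    if d is None:
        p=im["depth"][int(v)-2:int(v)+3,int(u)-2:int(u)+3];p=p[p>0];d=np.median(p)
    a=cv2.undistortPoints(np.array([[[u,v]]],float),np.array(K,float),np.array([k1,0,0,0.]))[0,0]
    return np.array(im["R"]).T@(np.array([a[0]*d,a[1]*d,d])-np.array(im["t"]))
def w2px(im,X):
    R=np.array(im["R"],float)
    p,_=cv2.projectPoints(np.array([X],float),cv2.Rodrigues(R)[0],np.array(im["t"],float),np.array(im["camera_matrix"],float),np.array([im["k1"],0,0,0.]))
    return p[0,0]
def cloud(im):
    K=np.array(im["camera_matrix"],float);h,w=im["depth"].shape
    uv=np.stack(np.meshgrid(np.arange(w),np.arange(h)),-1).reshape(-1,1,2).astype(float)
    a=cv2.undistortPoints(uv,K,np.array([im["k1"],0,0,0.]))[:,0];d=im["depth"].reshape(-1,1)
    P=(np.hstack([a*d,d])-np.array(im["t"]))@np.array(im["R"]);P[d[:,0]==0]=np.nan
    return P.reshape(h,w,3)
def save(im,n): cv2.imwrite("pics/"+n,im["color"][...,::-1])
E
python3 - <<'E'
from h import *
for c in("scene","side"):
    im=ctrl.get_image(c);save(im,c+"0.png");np.savez(c+"0.npz",**im)
    print(c,np.array(im["R"]).round(2).tolist(),np.array(im["t"]).round())
    for q in("stand","backrest","leaf","leaf_corner","board_top","comal","kettle","bowl","timer","jar","mill"):
        r=ctrl.search_frame(q,im)[:1]
        if r: 
            e=r[0]["extent"];print(q,round(r[0]["conf"],2),np.round(e),px2w(im,e[0],e[1]).round())
print(ctrl.read_state())
E
```

```text
pics
scene [[0.81, 0.58, -0.0], [0.49, -0.68, -0.55], [-0.32, 0.44, -0.84]] [-338. -272. 1295.]
stand 0.75 [345. 284. 143. 116.] [ 628. -195.  156.]
backrest 0.63 [342. 267. 141.  90.] [ 590. -145.  113.]
leaf 0.9 [318. 287.  82.  45.] [ 577. -216.  119.]
leaf_corner 0.83 [314. 288.  85.  53.] [ 572. -223.  117.]
board_top 0.78 [343. 269. 140.  89.] [ 597. -153.  123.]
comal 0.84 [371. 137.  80.  61.] [410. 275.  55.]
kettle 0.8 [470. 157.  58.  85.] [683. 257. 158.]
bowl 0.85 [175. 262.  70.  57.] [ 225. -314.    7.]
timer 0.83 [183. 358.  36.  40.] [ 429. -476.   54.]
jar 0.57 [450. 252.  40.  46.] [757.  32.  97.]
mill 0.57 [254. 412.  33.  42.] [ 632. -482.  138.]
side [[-0.99, -0.13, 0.01], [-0.08, 0.51, -0.86], [0.11, -0.85, -0.51]] [ 461.  133. 1360.]
stand 0.92 [278. 215.  97. 108.] [583. -96. 102.]
backrest 0.66 [276. 213.  94. 102.] [588. -94. 108.]
leaf 0.9 [295. 199.  60.  67.] [ 559. -195.   97.]
leaf_corner 0.62 [295. 197.  60.  72.] [ 560. -198.  101.]
board_top 0.98 [279. 214.  98. 101.] [ 581. -102.  102.]
comal 0.68 [317. 341. 160.  93.] [434. 291.  53.]
kettle 0.66
[... 238 characters left out ...]
 97.]
{'clock': 1.2, 'qpos': array([-0.06579518,  0.62836935,  0.03854805,  1.51739202, -0.02698079,
        0.99629511, -0.01997856]), 'qd': array([ 8.67107866e-04,  1.38277736e-03,  8.70575287e-05, -2.26593750e-04,
       -6.06205028e-04, -6.13438651e-04,  1.57922889e-04]), 'tau': array([-2.00690756e-04, -5.63274121e+01,  1.22552041e+00, -1.93776512e+01,
        1.08921182e-02,  1.65102767e-03,  1.25914244e-06]), 'eef_pos': array([ 6.50023799e+02, -9.37241573e-03,  2.31336751e+02]), 'tool_rot': array([3.14153683e+00, 5.38225547e-06, 1.57075969e+00]), 'force': array([-0.08339255, -1.21771637, -0.53091171]), 'torque': array([ 0.05490349, -0.04099178,  0.00094626]), 'width': 85.2950494797943}
```

```bash
python3 - <<'E'
import cv2,numpy as np
a=cv2.imread("pics/scene0.png")[120:460,120:520];b=cv2.imread("pics/side0.png")[110:360,150:450]
a=cv2.resize(a,None,fx=1.1,fy=1.1,interpolation=cv2.INTER_CUBIC);
cv2.imwrite("pics/a.png",cv2.resize(cv2.imread("pics/scene0.png")[190:430,220:490],None,fx=2.4,fy=2.4,interpolation=cv2.INTER_CUBIC))
cv2.imwrite("pics/b.png",cv2.resize(b,None,fx=2.4,fy=2.4,interpolation=cv2.INTER_CUBIC))
E
```

```text
(no output)
```

View pics/a.png

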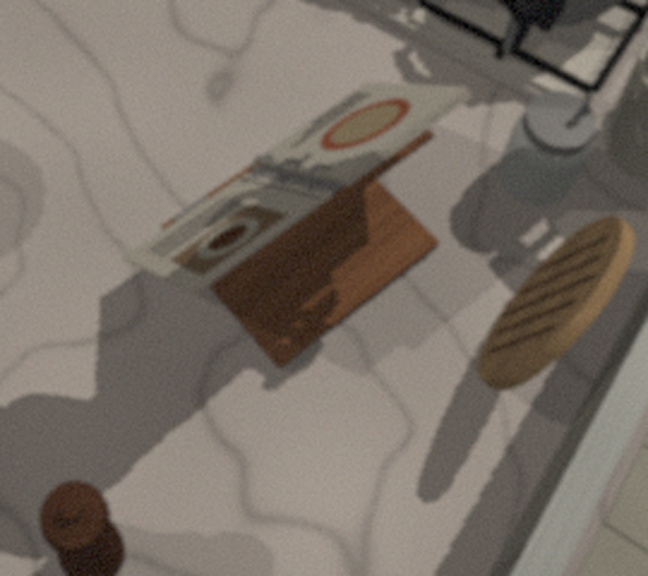

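View pics/b.png

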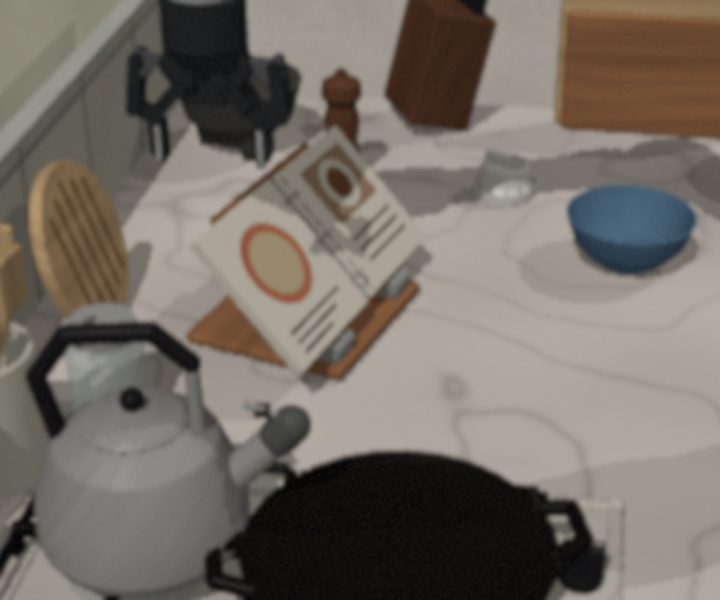

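```bash
cat > fit.py <<'E'
from h import *
def fit(P,C,lo,hi):
    m=np.all((P>lo)&(P<hi),-1)&(C.min(-1)>105)
    Q=P[m];rng=np.random.default_rng(0);best=None
    for _ in range(400):
        a=Q[rng.choice(len(Q),3,False)];n=np.cross(a[1]-a[0],a[2]-a[0]);l=np.linalg.norm(n)
        if l<1e3: continue
        n/=l;i=np.abs((Q-a[0])@n)<4
        if best is None or i.sum()>best.sum():best=i
    for _ in range(4):
        c=Q[best].mean(0);n=np.linalg.svd(Q[best]-c,full_matrices=False)[2][2];n*=np.sign(n[2]);best=np.abs((Q-c)@n)<5
    return n,c,Q[best]
E
python3 - <<'E'
from fit import *
for s in("scene","side"):
    im=dict(np.load(s+"0.npz"));P=cloud(im);C=im["color"]
    n,c,Q=fit(P,C,np.array([380,-350,40]),np.array([760,60,200]))
    th=np.arccos(n[2]);psi=np.arctan2(-n[1],-n[0])
    x=np.array([np.cos(psi),np.sin(psi),0]);y=np.array([-x[1],x[0],0]);u=np.cos(th)*x+np.array([0,0,np.sin(th)])
    a=Q@y;b=Q@u
    print(s,len(Q),n.round(3),"theta",th.round(3),"psi",psi.round(3),"c",c.round())
    print(" y pct",np.percentile(a,[.5,2,50,98,99.5]).round(),"u pct",np.percentile(b,[.5,2,50,98,99.5]).round(), "n.c",(n@c).round(1),"zmin/max",np.percentile(Q[:,2],[1,99]).round())
    r=cv2.minAreaRect(np.c_[a,b].astype(np.float32));print(r)
    # base: brown points z 10..22
    C=C.astype(int);m=(abs(P[...,2]-16)<5)&(C[...,0]>C[...,2]+25)&np.all((P[...,:2]>[380,-350])&(P[...,:2]<[760,60]),-1)
    if m.sum()>30:
        r=cv2.minAreaRect(P[m][:,:2].astype(np.float32));print("base",m.sum(),r)
E
```

```text
scene 1215 [-0.698  0.174  0.694] theta 0.803 psi -0.244 c [ 582. -103.  101.]
 y pct [-139. -137.   58.  162.  164.] u pct [402. 406. 470. 568. 570.] n.c -354.5 zmin/max [ 44. 163.]
((11.339263916015625, 485.6004333496094), (305.7402648925781, 166.86761474609375), 1.1737805604934692)
base 3031 ((595.9663696289062, -137.24703979492188), (198.55859375, 180.29246520996094), 73.87620544433594)
side 3521 [-0.692  0.167  0.702] theta 0.793 psi -0.237 c [ 579. -102.   97.]
 y pct [-141. -136.   50.  163.  166.] u pct [406. 410. 474. 565. 569.] n.c -349.8 zmin/max [ 45. 158.]
((10.509063720703125, 486.6009216308594), (316.8893737792969, 159.8138427734375), 1.9822826385498047)
base 870 ((595.0689697265625, -128.64700317382812), (201.4295196533203, 181.69232177734375), 74.29753112792969)
```

```bash
python3 - <<'E'
from h import *
for s in("scene","side"):
    im=dict(np.load(s+"0.npz"));P=cloud(im)
    m=np.all((P[...,:2]>[655,-300])&(P[...,:2]<[900,120]),-1)&(P[...,2]>60);Q=P[m]
    for xa in range(660,900,40):
        q=Q[(Q[:,0]>=xa)&(Q[:,0]<xa+40)]
        if len(q)>5:print(s,xa,len(q),np.percentile(q[:,1],[2,98]).round(),q[:,2].max().round())
E
python3 -m crank '[[[0,0,0,0,0,0.8],[0,0,0,0,0,0.8],[0,0,0,0,0,0.8],[-0.95,0.53,0,0,0,0],[-0.95,0.53,0,0,0,0],[-0.95,0.53,0,0,0,0],[-0.95,0.53,0,0,0,0],[-0.95,0.53,0,0,0,0],[0,0,0,0,0,0]]]' 1
```

```text
scene 660 5693 [-46.  33.] 626.0
scene 700 760 [-15.  81.] 350.0
scene 740 639 [25. 89.] 109.0
scene 780 887 [-187.  120.] 235.0
scene 820 2054 [-189.  118.] 235.0
scene 860 2534 [-293.  109.] 203.0
side 660 1833 [-13.  48.] 618.0
side 700 600 [-6. 99.] 350.0
side 740 345 [ 37. 103.] 108.0
side 780 534 [-177.  119.] 230.0
side 820 1227 [-171.  119.] 231.0
side 860 2407 [-291.  107.] 199.0
clock: 1.95
eef_pos: [692.3, -158.3, 230.4]
tool_rot: [-3.141, -0.002, 1.318]
force: [-1.2, -1.4, 0.2]
width: 0.3
```

```bash
python3 -m crank '[[[0,0,0.84,0,0,0],[0,0,0.84,0,0,0],[0,0,0.84,0,0,0],[0,0,0.84,0,0,0],[0,-0.35,0,0,0,0],[0,-0.35,0,0,0,0],[0,0,0,0,0,0]]]' 1
python3 - <<'E'
from h import *
im=ctrl.get_image("side");save(im,"s1.png");b=im["color"][110:360,150:450,::-1]
cv2.imwrite("pics/s1c.png",cv2.resize(b,None,fx=2.4,fy=2.4,interpolation=cv2.INTER_CUBIC))
E
```

```text
clock: 2.53
eef_pos: [672.2, -158.7, 124.5]
tool_rot: [3.139, -0.0, 1.309]
force: [0.5, 0.5, -0.6]
width: 0.2
```

View pics/s1c.png

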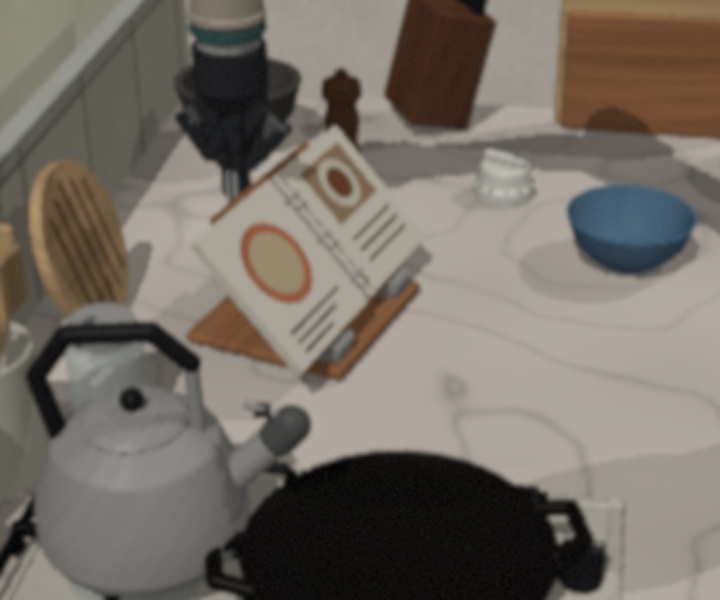

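The picture shows the shut fingers at (232,185) just behind the middle of the board's top edge (215–305, 220–150), touching nothing yet. Now the push.

```bash
python3 -m crank '[[[0,-0.3,0,0,0,0],[0,-0.3,0,0,0,0],[0,-0.25,-0.15,0,0,0],[0,-0.25,-0.18,0,0,0],[0,-0.25,-0.18,0,0,0],[0,0,0,0,0,0]]]' 1; python3 - <<'E'
from fit import *
im=ctrl.get_image("side");n,c,Q=fit(cloud(im),im["color"],np.array([380,-350,40]),np.array([760,60,230]));print(len(Q),"theta",np.arccos(n[2]),np.arctan2(-n[1],-n[0]))
E
```

```text
clock: 3.08
eef_pos: [646.7, -151.1, 145.3]
tool_rot: [3.109, -0.001, 1.309]
force: [-0.6, 0.7, 0.3]
width: -0.0
3474 theta 0.9129032063887009 -0.24237313238902122
```

```bash
python3 -m crank '[[[0,-0.25,-0.15,0,0,0],[0,-0.25,-0.15,0,0,0],[0,-0.2,-0.1,0,0,0],[0,0,0,0,0,0]]]' 1; python3 - <<'E'
from fit import *
im=ctrl.get_image("side");n,c,Q=fit(cloud(im),im["color"],np.array([380,-350,40]),np.array([760,60,230]));print(len(Q),"theta",np.arccos(n[2]),np.arctan2(-n[1],-n[0]))
E
```

```text
clock: 3.47
eef_pos: [629.2, -145.9, 158.2]
tool_rot: [3.1, -0.001, 1.31]
force: [0.2, -0.6, 0.1]
width: 0.2
3300 theta 1.0317321633237144 -0.24695652528319836
```

```bash
python3 -m crank '[[[0,0.6,0,0.4,0,0],[0,0.6,0,0,0,0],[-0.83,0,0.06,0,0,0],[-0.83,0,0.06,0,0,0],[-0.83,0,0.06,0,0,0],[-0.83,0,0.06,0,0,0],[-0.83,0,0.06,0,0,0],[0,0,0,0,0,0]]]' 1; python3 - <<'E'
from fit import *
im=ctrl.get_image("side");n,c,Q=fit(cloud(im),im["color"],np.array([380,-350,40]),np.array([760,60,230]));print(len(Q),"theta",np.arccos(n[2]),np.arctan2(-n[1],-n[0]))
save(im,"s2.png");b=im["color"][110:360,150:450,::-1]
cv2.imwrite("pics/s2c.png",cv2.resize(b,None,fx=2.4,fy=2.4,interpolation=cv2.INTER_CUBIC))
E
```

```text
clock: 4.18
eef_pos: [620.1, -272.5, 144.8]
tool_rot: [-3.109, -0.005, 1.317]
force: [-1.2, -2.0, -0.0]
width: 0.4
3402 theta 1.0336792126128231 -0.2465550294570896
```

View pics/s2c.png

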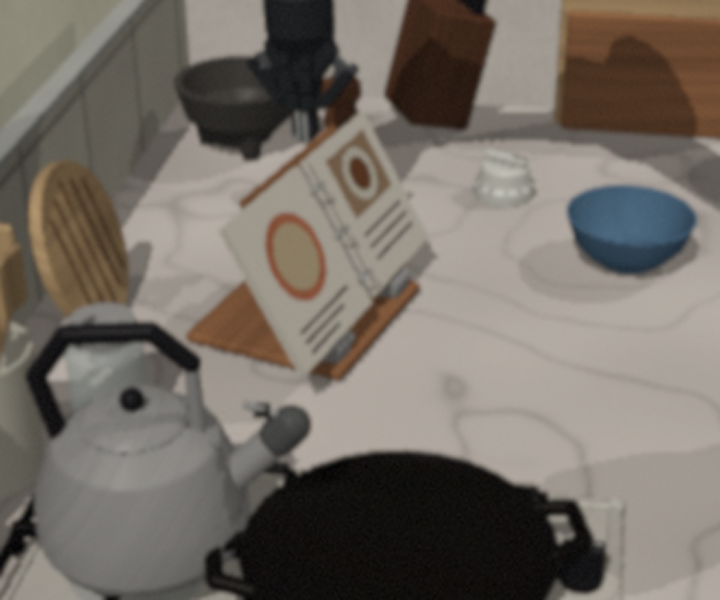

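The last picture shows the backrest at about 1.03 rad with nothing touching it, and the fingers at (305,120) behind the card's overhang at upper right. Now I lift the card.

```bash
python3 -m crank '[[[0,-0.6,0,-0.3,0,0],[0,-0.6,-0.1,0,0,0],[0.08,-0.65,-0.36,0,0,0],[0.08,-0.65,-0.36,0,0,0],[0.08,-0.65,-0.36,0,0,0],[0.42,-0.51,-0.27,0,0,0],[0.42,-0.51,-0.27,0,0,0],[0,0,0,0,0,0]]]' 1; python3 - <<'E'
from h import *
s=ctrl.read_state();p=s["eef_pos"]-[522,-115,0];print("xh,yh,z",(p[0]*.969-p[1]*.247).round(),(p[0]*.247+p[1]*.969).round(),p[2].round())
im=ctrl.get_image("side");b=im["color"][110:360,150:450,::-1]
cv2.imwrite("pics/s3c.png",cv2.resize(b,None,fx=2.4,fy=2.4,interpolation=cv2.INTER_CUBIC))
E
```

```text
clock: 4.9
eef_pos: [501.0, -194.9, 197.9]
tool_rot: [-3.129, -0.017, 1.324]
force: [-0.6, 0.9, -0.8]
width: 0.0
xh,yh,z -1.0 -83.0 198.0
```

View pics/s3c.png

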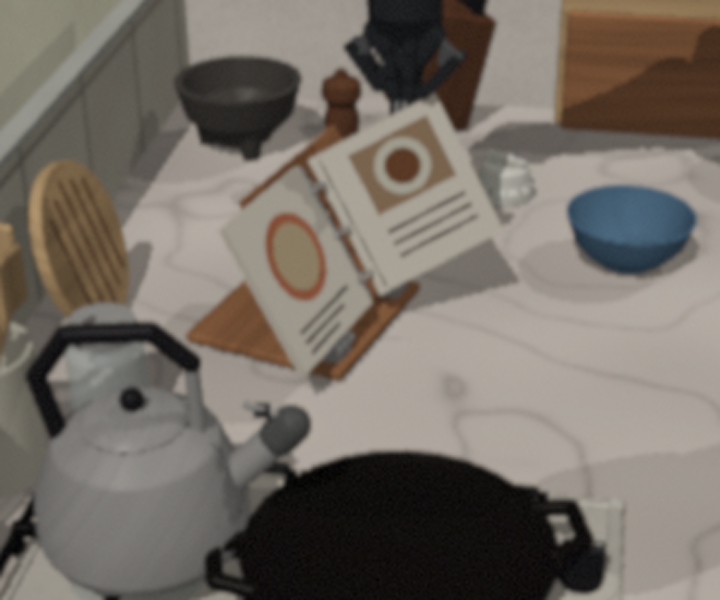

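The card is partly lifted, to about 60°, on the fingers at (405,100). I continue the arc to the left.

```bash
python3 -m crank '[[[0.7,-0.33,-0.18,0,0,0],[0.7,-0.33,-0.18,0,0,0],[0.7,-0.33,-0.18,0,0,0],[0.75,0,0.05,0,0,0],[0.75,0,0.05,0,0,0],[0.68,0.15,0.15,0,0,0],[0.68,0.15,0.15,0,0,0],[0,0,0,0,0,0],[0,0,0,0,0,0],[0,0,0,0,0,0]]]' 1; python3 - <<'E'
from h import *
s=ctrl.read_state();p=s["eef_pos"]-[522,-115,0];print("xh,yh,z",(p[0]*.969-p[1]*.247).round(),(p[0]*.247+p[1]*.969).round(),p[2].round())
im=ctrl.get_image("side");b=im["color"][110:360,150:450,::-1]
cv2.imwrite("pics/s4c.png",cv2.resize(b,None,fx=2.4,fy=2.4,interpolation=cv2.INTER_CUBIC))
E
```

```text
clock: 5.78
eef_pos: [523.0, -41.9, 199.4]
tool_rot: [-3.125, -0.013, 1.324]
force: [0.2, -0.5, -0.9]
width: 0.5
xh,yh,z -17.0 71.0 199.0
```

View pics/s4c.png

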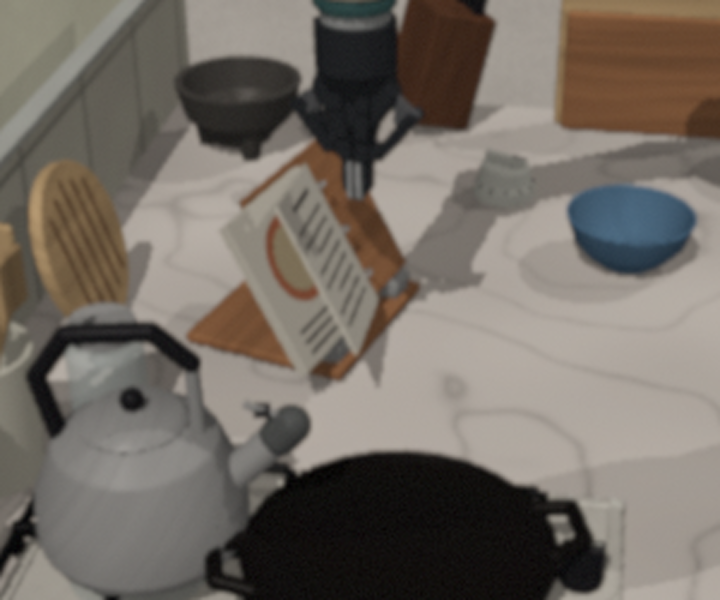

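The card is past upright, showing its text, and is falling left away from the fingers at (355,180). I back off and let it settle.

```bash
python3 -m crank '[[[0,-0.5,-0.5,0,0,0],[-0.5,-0.5,-0.8,0,0,0],[-0.8,0,-0.8,0,0,0],[-0.8,0,-0.8,0,0,0],[-0.8,0,0,0,0,0],[0,0,0,0,0,0],[0,0,0,0,0,0],[0,0,0,0,0,0],[0,0,0,0,0,0],[0,0,0,0,0,0],[0,0,0,0,0,0],[0,0,0,0,0,0]]]' 1; python3 - <<'E'
from fit import *
im=ctrl.get_image("side");b=im["color"][110:360,150:450,::-1]
n,c,Q=fit(cloud(im),im["color"],np.array([380,-350,40]),np.array([760,60,230]));print(len(Q),"theta",np.arccos(n[2]),np.arctan2(-n[1],-n[0]),n@c)
C=im["color"].astype(int);P=cloud(im);m=(C[...,0]>C[...,2]+25)&np.all((P>[380,-350,60])&(P<[760,60,230]),-1);A=P[m]
e=np.linalg.svd(A-A.mean(0),full_matrices=False);nb=e[2][2]*np.sign(e[2][2][2]);print("board",len(A),np.arccos(nb[2]),np.arctan2(-nb[1],-nb[0]),e[1][2]/len(A)**.5,"angle card-board",np.arccos(n@nb))
for q in("comal","kettle","bowl","timer","jar","mill"):
    r=ctrl.search_frame(q,im)[:1]
    if r:print(q,round(r[0]["conf"],2),np.round(r[0]["extent"]))
cv2.imwrite("pics/s5c.png",cv2.resize(b,None,fx=2.4,fy=2.4,interpolation=cv2.INTER_CUBIC))
E
```

```text
clock: 6.83
eef_pos: [467.4, -129.9, 287.1]
tool_rot: [-3.118, -0.008, 1.313]
force: [-0.1, 0.2, 0.4]
width: 0.0
2418 theta 1.0372513647312736 -0.2849775866434152 -426.03586984379046
board 1179 1.0271438092859368 -0.2857539279962788 4.186652222521098 angle card-board 0.010129501600767308
comal 0.81 [318. 340. 160.  91.]
kettle 0.79 [218. 301. 122. 113.]
bowl 0.98 [413. 204.  52.  39.]
timer 0.75 [361. 186.  28.  21.]
jar 0.73 [196. 259.  34.  43.]
mill 0.82 [294. 163.  16.  42.]
```

View pics/s5c.png

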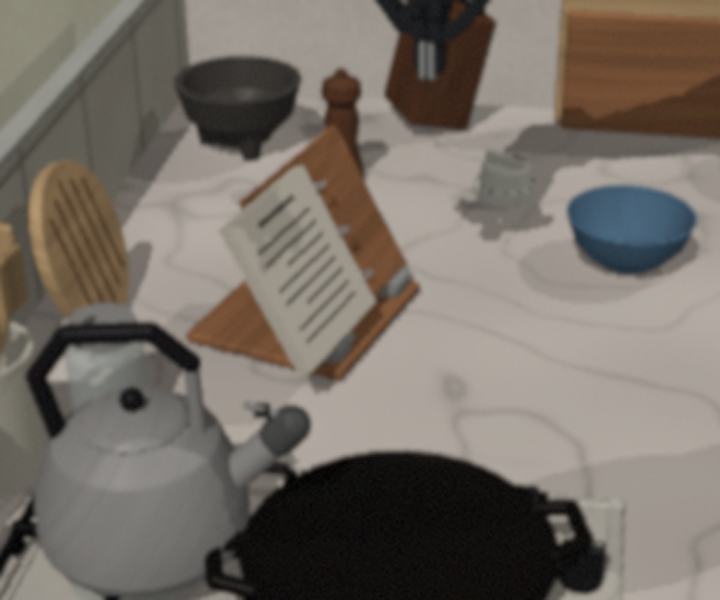

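The card lies flat on the left with its text showing, over (225–375, 165–370). The backrest is at about 1.03 rad and nothing is touching it.

```bash
python3 -c "
from cell import ctrl
print(ctrl.finish_job())"
```

```text
the job is handed in; nothing more can be done
None
```

I raised the backrest and turned the last card over to the left, then handed the job in at about 7 s of the 58 s allowed. The hand-in gives no verdict, so the result rests on my own checks.

- **Backrest:** I pushed it forward from behind its top edge with shut fingers. With nothing touching it, it read 1.03 to 1.04 rad (about 59°), both before and after the card was turned. The allowed range is 0.96 to 1.134 rad.
- **Card:** I swung it over from behind its overhang. It lies flat on the left with its text showing, and its plane is within about 0.01 rad of the board's plane.
- **Other things:** the networks found the comal, kettle, bowl, timer and jar within about 2 pixels of their first places. The mill's box came out taller, with its centre 6 pixels lower, because the card no longer hides part of it. The pictures show it standing.
- **Disagreement:** the stand's yaw measured from the cards was -0.24 at the start and -0.285 in the final fit. The base outline gave -0.28 at the start. The difference is small next to the tolerances.

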